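Tighten a bearing lock ring with a pin spanner

TASK

Take the red-handled pin spanner from its wooden rest, seat both of its pins fully in a pair of opposite holes of the steel lock ring on the blue bearing housing, and only then turn the ring clockwise (seen from above) until it stops firmly at its end. Then lift the spanner out and put it back upright in its rest, pins down in the groove, as it was. Feel your way: never press or twist hard on the ring, turn it only with the spanner, and leave the tape measure, green screwdriver and marker where they lie.

Things in the scene. Friction and masses are not known exactly. Their poses are not given: they have to be found in the camera images.
- spanner: Loose pin spanner, 0.15 to 0.3 kg, 80 mm tall, standing in its rest. Origin midway between its two pin tips, at tip height; z up along the handle, x along the line of the pins. Steel pins of 6 mm diameter, round-ended, at x = -23 and +23 mm, z = 0 to 9 mm; steel cross bar 64 x 22 mm above them, z = 9 to 17 mm. Half a turn about z gives the same tool.
- spanner_grip (a point): Middle of the spanner's red flat upright grip, 55 mm above the pin tips; axes as the spanner's. The grip is 56 mm long in x, 18 mm thick in y (pinch it across y), z = 30 to 80 mm above the tips; a round neck joins it to the bar.
- holder: Fixed wooden rest, base 104 x 62 mm. Origin under its centre on the bench, x along the groove. Groove 14 mm wide (y), 80 mm long (x), floor at 10 mm height; its edges at 24 mm carry the spanner's bar, so the spanner's origin stands at 15 mm. Side cheeks (30 mm apart inside) and end stops (80 mm apart inside) rise to 32 mm.
- housing: Blue bearing housing fixed to the bench: flange 114 x 114 x 12 mm, drum of radius 42 mm up to 40 mm height. Origin under its centre on the bench, z up. On top lies the steel lock ring, coaxial: outer radius 33 mm, bore radius 14.5 mm, 40 to 50 mm height. The dark spindle end in the bore (radius 12 mm) rises to 48 mm.
- ring_face (a point): Centre of the ring's flat top face, 50 mm above the bench; it does not turn with the ring. Six through holes, 8.4 mm diameter, 10 mm deep, 60 degrees apart on a 23 mm radius; the pins fit any two facing holes (1.2 mm clearance all round). The holes' angle is not given by any reading: it differs each time and must be seen or felt. Pins fully in: tips 9 mm down, bar on the face.
- lock_ring (a joint): How far the ring is screwed clockwise seen from above, rad: 0.2 to 0.7 at the start, 1.2 at its firm stop (0.35 N m against it is tight enough); no relation to the holes' angle. It needs about 0.2 N m to turn and stays where left, so pins sliding lightly on its face do not turn it. Contact force of spanner on ring and housing, all contacts together, must stay below 60 N (0.2 N m makes about 9 N).
- tape_measure: Yellow tape measure, 71 x 82 x 32 mm, bystander. Origin under its centre.
- driver_green: Green screwdriver lying on the bench, 50 x 153 x 26 mm, bystander. Origin under its centre.
- marker: Black marker pen lying on the bench, 31 x 134 x 14 mm, bystander. Origin under its centre.

How it is judged:
By the outcome, as a careful person would: the job done as asked, in the order asked, and still so for the second after the job is handed in, with the robot touching nothing.
It also fails if it takes over 72 s, if anything falls off the work surface, if the arm or the gripper's body presses on something with over 40 N, if the wrist force passes 120 N, or if a joint passes its speed limit or range.

ROBOT

A 7-joint arm with a two-finger parallel gripper is mounted at the origin on a cart in front of the work surface, level with it; the furniture and walls round the work are solid. World frame = base frame: x ahead of the robot, y to its left, z up, the work surface at z = 0. Lengths are in m, angles in rad, forces in N, time in s.
With the tool pointing down it reaches from about 0.4 to 0.85 m from the base axis. Payload 4.5 kg.
Tool frame: the origin (TCP) lies where the fingers leave the gripper's body, on its centre line; the fingertips stand 64 mm ahead of it and the grasp point (between the pads) lies 45 mm ahead of it; z points along the fingers, y is the line along which they close (so a half turn about z gives the same grasp; the last joint's range is limited). The gripper opens to 88 mm and grips with 3 to 60 N. Pads are 18 mm wide; open, the fingers measure 123 mm over their backs; the gripper's body (75 mm by 187 mm) begins 45 mm behind the grasp point.
Start: joints at [-1.302, 0.689, -0.195, 1.565, 0.157, 0.902, -0.215], TCP at [0.145, 0.608, 0.303] pointing down, gripper open.
Joint ranges: [-3.01, 3.01], [-0.46, 2.08], [-1.47, 1.51], [0.13, 2.56], [-1, 4.14], [0.04, 2.09], [-2.66, 2.66]. Speed limits (rad/s): [2.57, 2.57, 3.14, 3.14, 3.14, 3.14, 3.14].

INTERFACE

Orientations are given as a unit quaternion [x, y, z, w].
In Python, from plant import r gives the robot as it stands.
- The arm moves only by the tool play_rows, never from a script. Its arguments are lists of equal length, an entry for each row: "translation": the shift along the tool's x, y, z in m, a list of three; "delta_rot": the turn, a rotation vector about the tool's x, y, z in degrees, a list of three; "grip": the opening, from -1 (shut) to 1 (fully open). In form: {"translation": [[x, y, z], ...], "delta_rot": [[rx, ry, rz], ...], "grip": [grip, ...]}. A call has 1 to 20 rows; each row shifts and turns the commanded pose from where the row before left it, along the tool's axes as they then stand; what a row does not reach is not made up. A row lasts 1/8 s, in which the tool goes at most 62.5 mm and 10.7 degrees, less where a joint would pass 70% of its speed; a pose out of reach is approached as far as the arm can. A call with a gripper value outside its range is refused whole. The fingers move at their own pace and stop on an object; "squeeze" is the grip in N (left out, the last holds). Time passes only in rows, so rows that do not move let the fingers close. It gives the time, the measured TCP pose, the force, the opening and the grip force at its end, in the units of the state.
- r.get_state(): the state, without advancing time (a new reading comes with each control period).
- r.snapshot(name): name is "scene" or "top"; returns the picture (384x512x3 uint8, blue, green, red); there is no depth.
- r.get_calibration(name): a dict with "intrinsics" (3x3 intrinsics, pixels), "eye" and "rotation" of the camera in the world. Camera axes: x right, y up, looking along -z (the intrinsics and any distortion apply to the point x, -y, -z); pixel columns grow to the right and rows downward; lengths in m; the calibration is good to about 2 mm. A picture is of the moment at which its call begins. get_calibration takes no time and is no camera call.
- r.finish_job(): hands the job in; it is judged then, once.
Trained networks look in the newest picture that a camera, given by its name, has taken for a name from the list of things; names that differ only in an ending like _2 or _b are one class to them, and where a whole thing is asked for, a point or a joint stands for the part that bears it (a point fixed in the world has none). Each returns a list of dicts, best first, with "confidence" (0 to 1); they miss things now and then, are a little off and sometimes report something else, mostly with a low value. They report only what shows in the picture. A call takes as long as a camera call.
- r.look_for(camera, target): "point" ([x, y, z] in m, in world coordinates, good to about 4 mm: the middle of the surface that is visible of it).
- r.silhouettes(camera, target): "pixels" (384x512 bool, what is visible of it).
The state is a dict: "clock": time; "q": joint angles; "qd": joint speeds; "joint_torque": joint torques, N m; "tool_pos": TCP position; "eef_rot": TCP orientation; "contact_force": force on the tool from outside, world axes, zero at the start; "moment": the same for the moment, N m; "opening": opening from 0.0 (shut) to 1.0 (fully open); "finger_force": force on a finger pad.
Only numpy, scipy, OpenCV 4.12 (cv2) and the standard library are available. Lean on these libraries where they do the work, as an engineer would, in place of code of your own. Each camera call takes 0.05 s, during which the arm holds its last target. There are 200 camera calls.

## Working session

There is one attempt and no reset: what is moved stays moved. The work goes in short steps, Python scripts to look and compute and a tool call to move; the robot and the scene stay as the last step left them, time stands still between calls to the robot, and variables do not carry over. Pictures are saved under pics/ and viewed, at most 10 in all, crops included, and the job is handed in when it is done.

Besides the shell and the picture viewer there is one more tool, called after "Call:" as name(argument=value, ...) on one line, values as JSON. play_rows: Moves the arm, as the interface text tells. Its arguments: {"type":"object","properties":{"translation":{"type":"array","items":{"type":"array","items":{"type":"number"}}},"delta_rot":{"type":"array","items":{"type":"array","items":{"type":"number"}}},"grip":{"type":"array","items":{"type":"number"}},"squeeze":{"type":"number"}},"required":["translation","delta_rot","grip"]}

```bash
mkdir -p pics; ls; cat > h.py <<'E'
import numpy as np, cv2
from plant import r
def cal(n):
    c=r.get_calibration(n); return np.array(c["intrinsics"]),np.array(c["eye"]),np.array(c["rotation"])
def ray(n,uv):
    K,e,R=cal(n); d=np.linalg.inv(K)@np.array([uv[0],uv[1],1.0]); d=R@np.array([d[0],-d[1],-d[2]]); return e,d/np.linalg.norm(d)
def onz(n,uv,z):
    e,d=ray(n,uv); return e+d*(z-e[2])/d[2]
def proj(n,P):
    K,e,R=cal(n); p=R.T@(np.array(P)-e); p=K@np.array([p[0],-p[1],-p[2]]); return p[:2]/p[2]
def tri(a,ua,b,ub):
    (e1,d1),(e2,d2)=ray(a,ua),ray(b,ub); t=np.linalg.lstsq(np.c_[d1,-d2],e2-e1,rcond=None)[0]
    return (e1+d1*t[0]+e2+d2*t[1])/2, np.linalg.norm(e1+d1*t[0]-e2-d2*t[1])
E
python3 - <<'E'
from h import *
np.set_printoptions(precision=4,suppress=True)
im={n:r.snapshot(n) for n in("scene","top")}
cv2.imwrite("pics/a.png",im["scene"]); cv2.imwrite("pics/b.png",im["top"])
for n in im:
    c=r.get_calibration(n); print(n,c)
    for t in ("spanner","spanner_grip","holder","housing","lock_ring","ring_face","tape_measure","driver_green","marker"):
        try:
            l=r.look_for(n,t); s=r.silhouettes(n,t)
            print(n,t,[(np.round(x["point"],4),round(x["confidence"],2)) for x in l[:2]],[(s_["pixels"].sum(),np.round(np.argwhere(s_["pixels"]).mean(0)[::-1],1),round(s_["confidence"],2)) for s_ in s[:2]])
        except Exception as e: print(t,e)
print(r.get_state())
E
```

```text
pics
scene {'intrinsics': array([[354.458 ,   0.    , 249.9477],
       [  0.    , 354.458 , 184.7959],
       [  0.    ,   0.    ,   1.    ]]), 'eye': array([ 0.017 , -0.3834,  0.8323]), 'rotation': array([ 0.3151, -0.181 , -0.4422,  0.82  ])}
scene spanner [(array([0.5268, 0.1078, 0.0682]), 0.57), (array([0.5064, 0.37  , 0.0286]), 0.36)] [(np.int64(324), array([199.3, 187.1]), 0.74), (np.int64(1400), array([266.4, 235.6]), 0.24)]
scene spanner_grip [(array([0.526 , 0.1018, 0.071 ]), 0.9)] [(np.int64(281), array([199.8, 186.9]), 0.82)]
scene holder [(array([0.5107, 0.0875, 0.0215]), 0.93)] [(np.int64(449), array([201.4, 199.9]), 0.87), (np.int64(386), array([373.1, 281.1]), 0.58)]
scene housing [(array([ 0.5047, -0.1389,  0.0217]), 0.96)] [(np.int64(1459), array([266.6, 235.9]), 0.96)]
scene lock_ring [(array([ 0.5206, -0.1263,  0.0512]), 0.84)] [(np.int64(418), array([267.5, 227. ]), 0.6)]
scene ring_face [(array([ 0.5091, -0.133 ,  0.0203]), 0.57)] [(np.int64(1513), array([266.7, 235.7]), 0.63)]
scene tape_measure [(array([0.5024, 0.37  , 0.0287]), 0.89)] [(np.int64(410), array([1
[... 1369 characters left out ...]
0.686 , -0.0591,  0.0224]), 0.52)] [(np.int64(237), array([275.6, 164.3]), 0.7)]
top marker [(array([ 0.5588, -0.4241,  0.0146]), 0.73)] [(np.int64(208), array([394.1, 206.5]), 0.47)]
{'clock': 1.9, 'q': array([-1.3022,  0.6891, -0.1946,  1.5653,  0.1573,  0.9025, -0.2151]), 'qd': array([-0.0009, -0.0011,  0.0005, -0.0005,  0.0008,  0.0008,  0.0002]), 'joint_torque': array([ -0.0003, -52.7484,  -1.2672, -15.3743,  -0.0519,  -0.0007,
         0.    ]), 'tool_pos': array([0.1454, 0.6079, 0.3027]), 'eef_rot': array([0.1171, 0.9931, 0.    , 0.    ]), 'contact_force': array([0.0408, 0.5506, 0.0182]), 'moment': array([ 0.0109, -0.054 , -0.0062]), 'finger_force': 0.0, 'opening': 0.9994999051299691}
```

View pics/a.png

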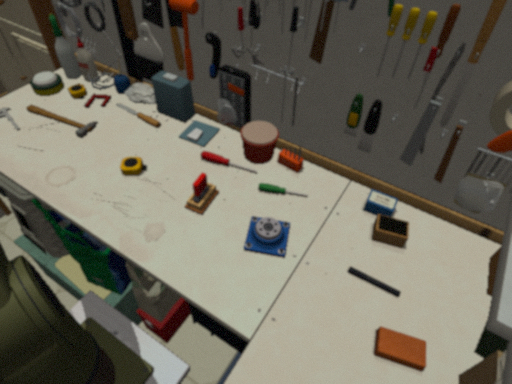

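View pics/b.png

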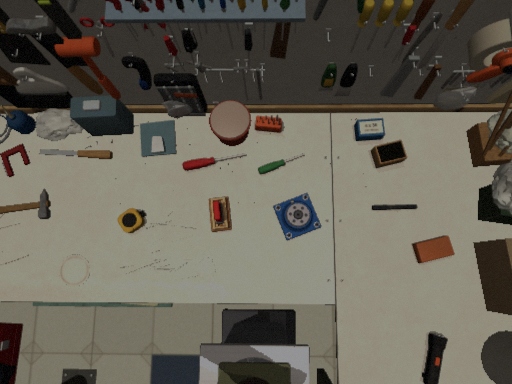

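The pictures show the spanner in its rest at scene (200,187) and top (218,211), and the housing with the ring at scene (267,230) and top (297,215). Next I'll measure in detail.

```bash
python3 - <<'E'
s=open('h.py').read()
s=s.replace('np.array(c["rotation"])','Rotation.from_quat(c["rotation"]).as_matrix()').replace('from plant','from scipy.spatial.transform import Rotation\nfrom plant')
open('h.py','w').write(s)
E
cat > m.py <<'E'
from h import *
np.set_printoptions(precision=4,suppress=True)
av={}
for n in("scene","top"):
    av[n]=np.mean([r.snapshot(n).astype(float) for _ in range(6)],0); np.save(n+"0.npy",av[n])
def sil(n,t,near):
    l=[np.argwhere(s["pixels"])[:,::-1].astype(np.float32) for s in r.silhouettes(n,t)]
    return min(l,key=lambda p:np.linalg.norm(p.mean(0)-near))
for t,ns,nt in (("spanner_grip",(200,187),(218,211)),("holder",(201,200),(220,214)),("lock_ring",(267,228),(297,215)),("housing",(267,236),(297,216))):
    a,b=sil("scene",t,ns),sil("top",t,nt)
    print(t,a.mean(0),b.mean(0),tri("scene",a.mean(0),"top",b.mean(0)),"rect top",cv2.minAreaRect(b))
def rect(n,Pc,L=.08,N=320,yaw=0):  # rectify plane z -> image: right=-y, up=+x
    H=[];g=[]
    for dx,dy in((L,L),(L,-L),(-L,-L),(-L,L)):
        g.append(proj(n,[Pc[0]+dx,Pc[1]+dy,Pc[2]]))
    M=cv2.getPerspectiveTransform(np.float32(g),np.float32([[0,0],[N,0],[N,N],[0,N]]))
    return cv2.warpPerspective(av[n].astype(np.uint8),M,(N,N),flags=cv2.INTER_CUBIC)
P=[0.527,-.126,.05]; Q=[.527,.103,.032]
cv2.imwrite("pics/c.png",np.vstack([np.hstack([rect("top",P,.06,300),rect("scene",P,.06,300)]),np.hstack([rect("top",Q,.06,300),rect("scene",Q,.06,300)])]))
E
python3 m.py
```

```text
spanner_grip [199.5392 187.3856] [217.9271 211.9271] (array([0.5321, 0.1087, 0.0581]), np.float64(0.0019594933427202824)) rect top ((217.9390106201172, 211.95120239257812), (22.638463973999023, 8.944953918457031), 83.6598129272461)
holder [202.3359 200.1602] [219.6949 215.0659] (array([ 0.5326,  0.1082, -0.0009]), np.float64(0.003639743504267574)) rect top ((219.0341339111328, 213.7900848388672), (33.2413330078125, 21.849313735961914), 83.2901611328125)
lock_ring [267.4672 227.2774] [299.0215 214.5408] (array([ 0.5256, -0.1298,  0.0503]), np.float64(0.0038221009035880795)) rect top ((298.0, 214.0), (20.0, 20.0), 90.0)
housing [266.7706 236.4248] [296.6033 215.983 ] (array([ 0.5285, -0.1275,  0.0011]), np.float64(0.0014671269811479732)) rect top ((296.4615478515625, 216.1923065185547), (37.36787414550781, 37.803016662597656), 67.61986541748047)
```

View pics/c.png

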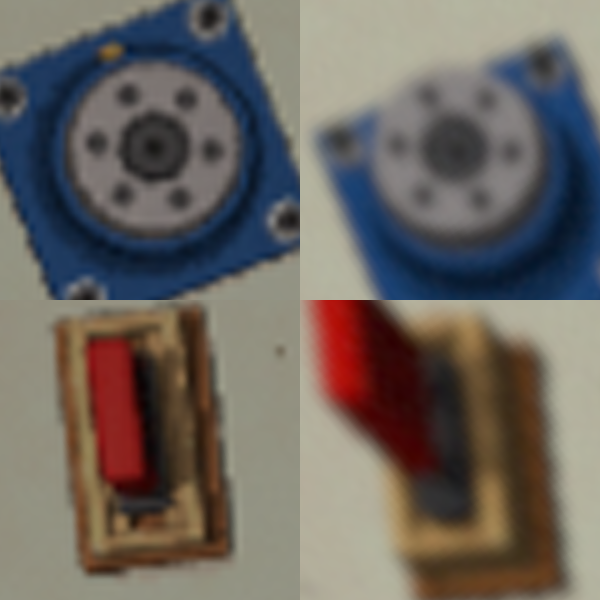

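The crop shows the six holes clearly: top-view ring centre at about (153,147), with a hole at (212,150). The rest and spanner are yawed about 6.5° from world x. I'll fit these precisely.

```bash
cat > f.py <<'E'
from h import *
from scipy.optimize import minimize
np.set_printoptions(precision=4,suppress=True)
av={n:np.load(n+"0.npy") for n in("scene","top")}
def samp(n,Ps,ch=None):
    g=av[n].mean(2) if ch is None else ch
    uv=np.array([proj(n,p) for p in Ps],np.float32)
    return cv2.remap(g.astype(np.float32),uv[:,0][None],uv[:,1][None],cv2.INTER_CUBIC)[0]
def pts(c,a):
    th=a+np.arange(6)*np.pi/3; 
    off=[(0,0)]+[(.002*np.cos(t),.002*np.sin(t)) for t in np.arange(4)*np.pi/2]
    return [[c[0]+.023*np.cos(t)+o[0],c[1]+.023*np.sin(t)+o[1],.0495] for t in th for o in off]
for ns in(("top",),("scene",),("top","scene")):
    f=lambda v:sum(samp(n,pts(v[:2]/1000,v[2]/30)).mean() for n in ns)
    best=min((minimize(f,[528,-127.5,a*30],method="Nelder-Mead",options=dict(initial_simplex=np.array([[528,-127.5,a*30],[531,-127.5,a*30],[528,-124.5,a*30],[528,-127.5,a*30+3]]))) for a in np.radians([0,15,30,45])),key=lambda s:s.fun)
    print(ns,best.x[:2],"hole angle deg mod60",np.degrees(best.x[2]/30)%60,best.fun)
# spanner and rest
def rect(n,Pc,L=.06,N=600):
    g=[proj(n,[Pc[0]+dx,Pc[1]+dy,Pc[2]]) for dx,dy in((L,L),(L,-L),(-L,-L),(-L,L))]
    M=cv2.getPerspectiveTransform(np.float32(g),np.float32([[0,0],[N,0],[N,N],[0,N]]))
    return cv2.warpPerspective(av[n].astype(np.uint8),M,(N,N),flags=cv2.INTER_CUBIC)
def toW(p,Pc): return Pc[0]+(300-p[1])*.0002,Pc[1]+(300-p[0])*.0002
def box(m,Pc,name):
    cs,_=cv2.findContours(m.astype(np.uint8),cv2.RETR_EXTERNAL,cv2.CHAIN_APPROX_NONE)
    c=max(cs,key=cv2.contourArea); b=cv2.boxPoints(cv2.minAreaRect(c)); e=[b[1]-b[0],b[2]-b[1]]
    k=int(np.linalg.norm(e[1])>np.linalg.norm(e[0])); l=e[k]; yaw=np.degrees(np.arctan2(-l[0],-l[1])); yaw=(yaw+90)%180-90
    print(name,toW(b.mean(0),Pc),"size mm",[np.linalg.norm(x)*.2 for x in e],"yaw",yaw)
for z in(.095,):
  for n in("top",):
    P=[.529,.106,z]; I=rect(n,P).astype(int); red=I[...,2]-np.maximum(I[...,0],I[...,1])
    for t in(60,80,95,110): box((red>t),P,f"red{t} {n}")
Q=[.529,.106,.032]; I=rect("top",Q); I2=rect("top",P)
h=cv2.cvtColor(I,cv2.COLOR_BGR2HSV)
for t in(70,85,100): box(cv2.morphologyEx(((h[...,1]>t)&(h[...,0]<30)).astype(np.uint8),cv2.MORPH_CLOSE,np.ones((25,25))),Q,f"rest {t}")
# overlay of hypothesised model
def ov(n,im,S,o,pts,col):
    q=np.array([(proj(n,p)-o)*S for p in pts],int); cv2.polylines(im,[q],True,col,1)
out=[]
for n,o in(("top",(190,180)),("scene",(170,160))):
    S=6; im=cv2.resize(av[n][o[1]:o[1]+66,o[0]:o[0]+66].astype(np.uint8),None,fx=S,fy=S,interpolation=cv2.INTER_CUBIC)
    def rc(c,yaw,l,w,z):
        a=np.radians(yaw);u=np.array([np.cos(a),np.sin(a),0]);v=np.array([-u[1],u[0],0]);c=np.array([*c,z]); return [c+u*l*i+v*w*j for i,j in((1,1),(1,-1),(-1,-1),(-1,1))]
    C=(.529,.104)
    for l,w,z,col in((.028,.009,.095,(255,255,0)),(.052,.031,.0,(0,255,0)),(.032,.011,.032,(255,0,255))): ov(n,im,S,o,rc(C,6.5,l,w,z),col)
    out.append(im)
cv2.imwrite("pics/d.png",np.hstack(out))
E
python3 f.py
```

```text
Traceback (most recent call last):
  File "f.py", line 15, in <module>
    best=min((minimize(f,[528,-127.5,a*30],method="Nelder-Mead",options=dict(initial_simplex=np.array([[528,-127.5,a*30],[531,-127.5,a*30],[528,-124.5,a*30],[528,-127.5,a*30+3]]))) for a in np.radians([0,15,30,45])),key=lambda s:s.fun)
  File "f.py", line 15, in <genexpr>
    best=min((minimize(f,[528,-127.5,a*30],method="Nelder-Mead",options=dict(initial_simplex=np.array([[528,-127.5,a*30],[531,-127.5,a*30],[528,-124.5,a*30],[528,-127.5,a*30+3]]))) for a in np.radians([0,15,30,45])),key=lambda s:s.fun)
              ~~~~~~~~^^^^^^^^^^^^^^^^^^^^^^^^^^^^^^^^^^^^^^^^^^^^^^^^^^^^^^^^^^^^^^^^^^^^^^^^^^^^^^^^^^^^^^^^^^^^^^^^^^^^^^^^^^^^^^^^^^^^^^^^^^^^^^^^^^^^^^^^^^^^^^^^^^^^^^^^^^^^^^
  File "f.py", line 14, in <lambda>
    f=lambda v:sum(samp(n,pts(v[:2]/1000,v[2]/30)).mean() for n in ns)
               ~~~^^^^^^^^^^^^^^^^^^^^^^^^^^^^^^^^^^^^^^^^^^^^^^^^^^^^
  File "f.py", line 14, in <genexpr>
    f=lambda v:sum(samp(n,pts(v[:2]/1000,v[2]/30)).mean() for n in ns)
                   ~~~~^^^^^^^^^^^^^^^^^^^^^^^^^^^
  File "f.py", line 7, in samp
    uv=np.array([proj(n,p) for p in Ps],np.float32)
                 ~~~~^^^^^
  File "h.py", line 11, in proj
    K,e,R=cal(n); p=R.T@(np.array(P)-e); p=K@np.array([p[0],-p[1],-p[2]]); return p[:2]/p[2]
          ~~~^^^
  File "h.py", line 5, in cal
    c=r.get_calibration(n); return np.array(c["intrinsics"]),np.array(c["eye"]),Rotation.from_quat(c["rotation"]).as_matrix()
ValueError: time passes only in moves, steps and waits
```

Too many calibration reads, so I'll cache them.

```bash
sed -i 's/^def cal/import functools\n@functools.cache\ndef cal/' h.py; python3 f.py
```

```text
('top',) [ 528.4663 -127.4034] hole angle deg mod60 26.303820025163326 54.60801696777344
('scene',) [ 528.1271 -127.5521] hole angle deg mod60 26.44852342555601 88.85765838623047
('top', 'scene') [ 528.2808 -127.491 ] hole angle deg mod60 26.526306297335626 143.63023376464844
red60 top (np.float32(0.5334068), np.float32(0.10896847)) size mm [np.float32(17.569271), np.float32(55.471615)] yaw 7.2243195
red80 top (np.float32(0.533866), np.float32(0.109101325)) size mm [np.float32(15.979175), np.float32(52.939747)] yaw 7.2243195
red95 top (np.float32(0.53410894), np.float32(0.10923585)) size mm [np.float32(14.6401205), np.float32(51.2971)] yaw 7.364731
red110 top (np.float32(0.5391), np.float32(0.1125)) size mm [np.float32(11.0), np.float32(38.2)] yaw 0.0
rest 70 (np.float32(0.53110534), np.float32(0.10606625)) size mm [np.float32(62.453907), np.float32(103.54994)] yaw 6.6437225
rest 85 (np.float32(0.53099847), np.float32(0.10611832)) size mm [np.float32(61.464607), np.float32(102.30704)] yaw 6.594513
rest 100 (np.float32(0.5308429), np.float32(0.106106095)) size mm [np.float32(60.59793), np.float32(101.27864)] yaw 6.617981
```

View pics/d.png

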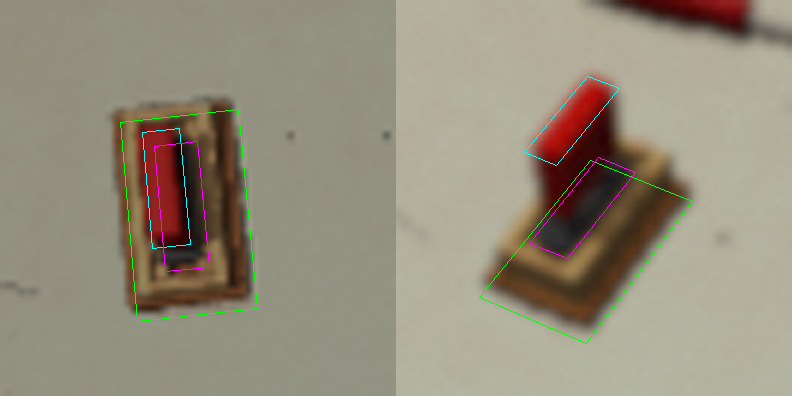

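Measured:
- **Ring:** centre (0.5283, -0.1275), holes at 26.4° mod 60. Both views agree at z = 0.05.
- **Spanner:** about (0.5335, 0.1085), yaw about 7°.

Next I move above the spanner.

Call:
play_rows(translation=[[-0.0353,-0.0283,0],[-0.0353,-0.0283,0],[-0.0353,-0.0283,0],[-0.0353,-0.0283,0],[-0.0353,-0.0283,0],[-0.0353,-0.0283,0],[-0.0353,-0.0283,0],[-0.0353,-0.0283,0],[-0.0353,-0.0283,0],[-0.0353,-0.0283,0],[-0.0353,-0.0283,0],[-0.0353,-0.0283,0],[-0.0353,-0.0283,0],[-0.0353,-0.0283,0]], delta_rot=[[0,0,0],[0,0,0],[0,0,0],[0,0,0],[0,0,0],[0,0,0],[0,0,0],[0,0,0],[0,0,0],[0,0,0],[0,0,0],[0,0,0],[0,0,0],[0,0,0]], grip=[1,1,1,1,1,1,1,1,1,1,1,1,1,1])

```text
clock: 4.65
tool_pos: [0.5348, 0.1064, 0.3029]
eef_rot: [0.117, 0.993, 0.0, 0.0]
contact_force: [1.0, -0.3, -0.0]
opening: 0.999
finger_force: 0.0
```

Call:
play_rows(translation=[[0,0,0],[0,0,0],[0,0,0],[0,0,0],[0,0,0],[0,0,0],[0,0,0],[0,0,0],[0,0,0],[0,0,0],[0,0,0],[0,0,0],[0,0,0],[0,0,0],[0,0,0],[0,0,0],[0,0,0]], delta_rot=[[0,0,10],[0,0,10],[0,0,10],[0,0,10],[0,0,10],[0,0,10],[0,0,10],[0,0,10],[0,0,10],[0,0,10],[0,0,10],[0,0,10],[0,0,10],[0,0,10],[0,0,10],[0,0,9.5],[0,0,0]], grip=[1,1,1,1,1,1,1,1,1,1,1,1,1,1,1,1,1])

```text
clock: 6.78
tool_pos: [0.5338, 0.1079, 0.3026]
eef_rot: [0.998, 0.063, -0.0, 0.0]
contact_force: [0.3, -0.7, -0.5]
opening: 0.996
finger_force: 0.0
```

```bash
python3 - <<'E'
from h import *
av={n:np.load(n+"0.npy") for n in("scene","top")}
C={}
for n,o in(("top",(218,211)),("scene",(200,187))):
    S=8; x0,y0=o[0]-25,o[1]-25
    im=cv2.resize(av[n][y0:y0+50,x0:x0+50].astype(np.float32),None,fx=S,fy=S,interpolation=cv2.INTER_CUBIC)
    red=im[...,2]-np.maximum(im[...,0],im[...,1])
    for t in (60,75,90,105,120):
        cs,_=cv2.findContours((red>t).astype(np.uint8),cv2.RETR_EXTERNAL,cv2.CHAIN_APPROX_NONE)
        if not cs: continue
        c=max(cs,key=cv2.contourArea); q=cv2.minAreaRect(c)
        b=(cv2.boxPoints(q)+.5)/S-.5+[x0,y0]
        W=np.array([onz(n,p,.095) for p in b]); d=[np.linalg.norm(W[1]-W[0])*1e3,np.linalg.norm(W[2]-W[1])*1e3]
        print(n,t,b.mean(0),np.round(W.mean(0),4),np.round(d,1)); C[n,t]=b.mean(0)
for a in(75,90,105,120):
    if("scene",a) in C: print(a,tri("scene",C["scene",a],"top",C["top",75]))
E
```

```text
top 60 [216.04293823 209.98117208] [0.5333 0.109  0.095 ] [17.6 55.4]
top 75 [216.00775337 209.81092453] [0.5338 0.1091 0.095 ] [16.4 53.4]
top 90 [215.99443245 209.75680542] [0.5339 0.1091 0.095 ] [15.1 51.9]
top 105 [215.8468399  209.65158749] [0.5342 0.1095 0.095 ] [13.3 49.7]
scene 60 [197.78185487 182.51640701] [0.5198 0.1021 0.095 ] [82.8 27.7]
scene 75 [199.19664764 179.70731735] [0.5301 0.1052 0.095 ] [55.8 19.8]
scene 90 [199.19664574 179.64481711] [0.5302 0.1054 0.095 ] [53.4 17.4]
scene 105 [199.13517952 179.57069016] [0.5303 0.1057 0.095 ] [51.1 15. ]
scene 120 [199.14024544 179.51219559] [0.5305 0.1058 0.095 ] [48.9 12.8]
75 (array([0.53475444, 0.11001664, 0.08759245]), np.float64(1.0676120787875852e-05))
90 (array([0.53471576, 0.10996614, 0.08791566]), np.float64(1.4448581525813172e-05))
105 (array([0.53460292, 0.10996286, 0.08834152]), np.float64(0.00012942536698364783))
120 (array([0.53457231, 0.10991098, 0.0886401 ]), np.float64(9.158224442447857e-05))
```

Call:
play_rows(translation=[[-0.0013,-0.0,0.04],[0,0,0.04],[0,0,0.04],[0,0,0.04],[0,0,0.0276],[0,0,0],[0,0,0],[0,0,0],[0,0,0],[0,0,0],[0,0,0],[0,0,0]], delta_rot=[[0,0,0],[0,0,0],[0,0,0],[0,0,0],[0,0,0],[0,0,0],[0,0,0],[0,0,0],[0,0,0],[0,0,0],[0,0,0],[0,0,0]], grip=[1,1,1,1,1,1,-1,-1,-1,-1,-1,-1], squeeze=8)

```text
clock: 8.28
tool_pos: [0.5326, 0.1075, 0.1151]
eef_rot: [0.998, 0.062, 0.0, -0.0]
contact_force: [-0.5, -0.2, -0.5]
opening: 0.345
finger_force: 0.0
```

Call:
play_rows(translation=[[0,0,0],[0,0,0],[0,0,0],[0,0,0],[0,0,0],[0,0,0]], delta_rot=[[0,0,0],[0,0,0],[0,0,0],[0,0,0],[0,0,0],[0,0,0]], grip=[-1,-1,-1,-1,-1,-1], squeeze=8)

```text
clock: 9.02
tool_pos: [0.5325, 0.1076, 0.1151]
eef_rot: [0.998, 0.062, -0.0, -0.0]
contact_force: [-0.4, 0.7, 0.6]
opening: 0.206
finger_force: 8.0
```

Call:
play_rows(translation=[[0,0,0],[0,0,0],[0,0,0],[0,0,-0.005],[0,0,-0.02],[0,0,-0.03],[0,0,-0.04],[0,0,-0.04],[0,0,0],[0,0,0]], delta_rot=[[0,0,0],[0,0,0],[0,0,0],[0,0,0],[0,0,0],[0,0,0],[0,0,0],[0,0,0],[0,0,0],[0,0,0]], grip=[-1,-1,-1,-1,-1,-1,-1,-1,-1,-1], squeeze=45)

```text
clock: 10.28
tool_pos: [0.5318, 0.1075, 0.2494]
eef_rot: [0.998, 0.061, -0.001, -0.0]
contact_force: [-0.3, 0.7, -2.7]
opening: 0.199
finger_force: 45.0
```

```bash
cat > v.py <<'E'
from h import *
import sys
np.set_printoptions(precision=4,suppress=True)
s=r.get_state(); T=s["tool_pos"]; R=Rotation.from_quat(s["eef_rot"]).as_matrix()
print(s["clock"],T,"yaw",np.degrees(np.arctan2(R[1,0],R[0,0])),"tilt",np.degrees(R[:2,2]),s["contact_force"],s["moment"],s["q"][6],s["opening"])
out=[]
for n in("scene","top"):
    im=np.mean([r.snapshot(n).astype(float) for _ in range(3)],0); np.save(n+"1.npy",im)
    c=proj(n,T+R@[0,0,.08]).astype(int); S=7; h=28; o=c-h
    im=cv2.resize(im[o[1]:o[1]+2*h,o[0]:o[0]+2*h].astype(np.uint8),None,fx=S,fy=S,interpolation=cv2.INTER_CUBIC)
    for l,w,z0,z1,col in((.032,.011,.083,.091,(255,0,255)),(.028,.009,.02,.07,(255,255,0)),(.026,.003,.091,.1,(0,255,0))):
        for z in(z0,z1):
            q=np.array([(proj(n,T+R@[l*i,w*j,z])-o+.5)*S for i,j in((1,1),(1,-1),(-1,-1),(-1,1))],int); cv2.polylines(im,[q],True,col,1)
    out.append(im)
cv2.imwrite(sys.argv[1],np.hstack(out))
E
python3 v.py pics/e.png
```

```text
10.275 [0.5318 0.1075 0.2494] yaw 7.048184320821554 tilt [-0.0954  0.0004] [-0.2936  0.7026 -2.6661] [-0.0496  0.2053  0.0541] -1.1893048789299046 0.19919281581537712
```

View pics/e.png

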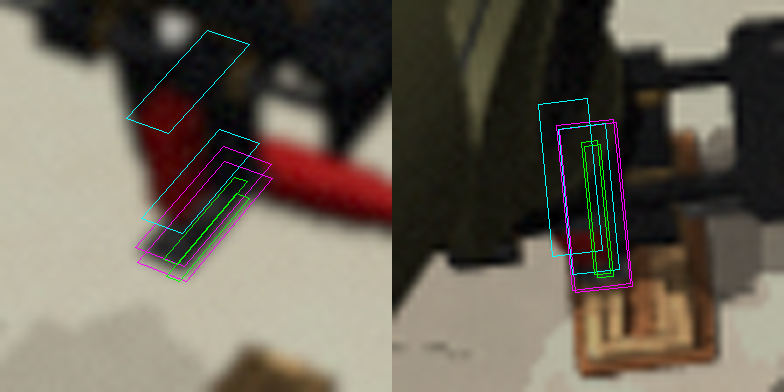

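The spanner is in hand and the model overlay matches it (bar in scene at about (140..270, 150..280) of the crop). I'll quantify the offset with edge profiles.

```bash
python3 - <<'E'
from h import *
s=r.get_state(); T=s["tool_pos"]; R=Rotation.from_quat(s["eef_rot"]).as_matrix()
def prof(n,Pf,ts):
    g=np.load(n+"1.npy").mean(2).astype(np.float32); uv=np.array([proj(n,T+R@Pf(t)) for t in ts],np.float32)
    return cv2.remap(g,uv[:,0][None],uv[:,1][None],cv2.INTER_CUBIC)[0].astype(int)
ts=np.arange(-.046,.0461,.002); print((ts*1000).round().astype(int))
for n in("scene","top"):
    print(n,"x along bar y=+11,z=87",prof(n,lambda t:np.array([t,.010,.087]),ts))
    print(n,"y across, x=-20,z=91",prof(n,lambda t:np.array([-.020,t,.091]),ts))
    print(n,"x along bar y=-0",prof(n,lambda t:np.array([t,.00,.084]),ts))
E
```

```text
[-46 -44 -42 -40 -38 -36 -34 -32 -30 -28 -26 -24 -22 -20 -18 -16 -14 -12
 -10  -8  -6  -4  -2   0   2   4   6   8  10  12  14  16  18  20  22  24
  26  28  30  32  34  36  38  40  42  44  46]
scene x along bar y=+11,z=87 [183 185 184 184 176 167 148 127 108  96  96  94  93  93  90  89  91  84
  93  86  89  90  89  94  93  92  90  88  86  85  70  58  44  32  28  26
  29  35  38  44  51  58  65  69  72  76  91]
scene y across, x=-20,z=91 [185 185 185 185 184 184 182 182 184 184 184 183 181 177 162 136 107  71
  49  37  36  39  38  35  35  43  69 102 138 162 176 182 184 183 182 183
 183 183 183 182 182 182 182 184 183 182 183]
scene x along bar y=-0 [183 185 183 178 162 142 105  75  52  39  39  41  43  43  39  32  31  29
  30  35  36  38  42  43  43  40  34  29  20  12  10  11  13  12  10   6
   9  11   9  12  16  20  28  39  58  82 108]
top x along bar y=+11,z=87 [59 50 44 50 61 53 41 37 36 42 49 46 33 17  9 11 16 18 17 18 18 15 10 13
 11  8 11 11  9  7  8  8  8  9 11 16 22 25 27 26 25 26 22 19 20 21 21]
top y across, x=-20,z=91 [123 136 143 139 129 121 116 117 133 152 151 149 149 150 152 153 113  43
  25  21  23  26  28  25  23  24  20  18  23  34  40  44  48  56  61  66
  73  78  72  56  41  38  38  46  59  75  82]
top x along bar y=-0 [76 74 74 88 87 69 57 49 53 53 35 32 31 23 23 24 25 25 29 32 29 23 12  5
  4  4  4  8 14 20 28 30 25 22 20 19 19 20 20 19 23 21 16 13 12 10  7]
```

Call:
play_rows(translation=[[-0.0054,0.0388,0],[-0.0054,0.0388,0],[-0.0054,0.0388,0],[-0.0054,0.0388,0],[-0.0054,0.0388,0],[-0.0053,0.0388,0],[0,0,0],[0,0,0],[0,0,0],[0,0,0.03],[0,0,0.03],[0,0,0.023],[0,0,0.01],[0,0,0]], delta_rot=[[0,0,0],[0,0,0],[0,0,0],[0,0,0],[0,0,0],[0,0,0],[0,0,-9.7],[0,0,-9.65],[0,0,0],[0,0,0],[0,0,0],[0,0,0],[0,0,0],[0,0,0]], grip=[-1,-1,-1,-1,-1,-1,-1,-1,-1,-1,-1,-1,-1,-1])

```text
clock: 12.32
tool_pos: [0.5289, -0.1276, 0.1567]
eef_rot: [0.974, 0.228, -0.0, -0.0]
contact_force: [0.1, -0.5, -2.6]
opening: 0.198
finger_force: 45.0
```

```bash
python3 v.py pics/f.png
```

```text
12.325 [ 0.5289 -0.1276  0.1567] yaw 26.321575046815717 tilt [-0.054   0.0003] [ 0.0987 -0.5089 -2.5829] [-0.0794  0.1384  0.0049] -0.517007538746746 0.19791868077523442
```

View pics/f.png

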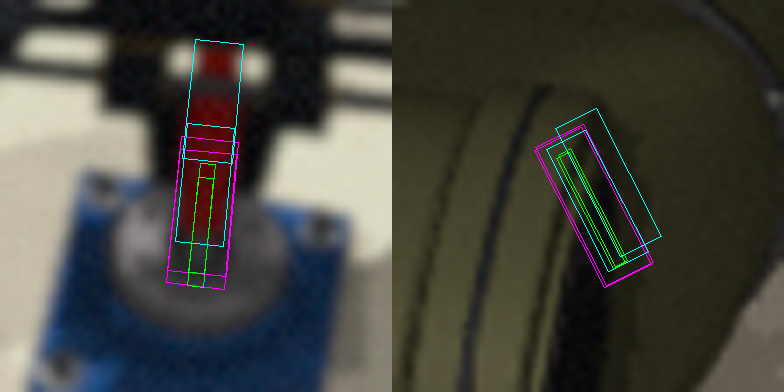

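The scene camera looks along the spanner's x axis here, and red sits at columns 190–238 of the crop against the projected 178–240. I'll measure that lateral shift.

```bash
python3 - <<'E'
from h import *
s=r.get_state(); T=s["tool_pos"]; R=Rotation.from_quat(s["eef_rot"]).as_matrix()
g=np.load("scene1.npy").astype(np.float32)
red=g[...,2]-np.maximum(g[...,0],g[...,1]); gr=g.mean(2)
ts=np.arange(-.02,.0201,.001); print((ts*1e3).round().astype(int))
def P(im,f):
    uv=np.array([proj("scene",T+R@f(t)) for t in ts],np.float32); return cv2.remap(im,uv[:,0][None],uv[:,1][None],cv2.INTER_CUBIC)[0].astype(int)
for z in(.02,.03,.05,.06,.065): 
    p=P(red,lambda t:np.array([-.028,t,z])); w=np.clip(p-p.min()-5,0,None); print("red end face z",z,p,"centroid mm",(w*ts).sum()/w.sum()*1e3)
for x,z in((-.032,.086),(-.032,.09),(-.026,.096)): print("bar end",x,z,P(gr,lambda t:np.array([x,t,z])))
p0=proj("scene",[.5283,-.1275,.05]);print("ring c px",p0)
v=np.arange(int(p0[1])-30,int(p0[1])+26); 
for u in(0,):
    print("col thru tool axis",[(int(y),g[y,int(round(p0[0]))].astype(int).tolist()) for y in v if y>p0[1]-12])
for z in(.083,.091,.1): print(z,"end proj",proj("scene",T+R@np.array([-.032,0,z])))
E
```

```text
[-20 -19 -18 -17 -16 -15 -14 -13 -12 -11 -10  -9  -8  -7  -6  -5  -4  -3
  -2  -1   0   1   2   3   4   5   6   7   8   9  10  11  12  13  14  15
  16  17  18  19  20]
red end face z 0.02 [ 0  0 -1 -1 -1  0  0  4 10 20 33 44 56 62 66 71 73 76 79 80 81 79 80 82
 84 82 78 68 61 50 36 25 12  5  0 -2 -1  0  0  0  0] centroid mm 0.31638418079097796
red end face z 0.03 [ 2  1  0  0 -1  0  0  4 13 22 34 43 51 59 61 66 70 75 78 80 80 79 77 74
 72 67 63 58 50 44 33 21 12  3  0 -1 -2 -2 -1  0  2] centroid mm -0.02522935779814778
red end face z 0.05 [ 0  0  0  1  1  1  2  2  4  9 15 27 37 49 60 66 72 76 76 75 73 72 72 72
 71 69 62 52 41 26 17  9  3  3  2  1  1  1  2  1  1] centroid mm 0.05909510618653633
red end face z 0.06 [ 2  2  2  3  2  1  1  1  2  6 10 18 29 39 50 56 58 61 61 62 65 68 69 69
 64 56 48 36 28 19 11  6  2  0  0  1  2  2  2  1  1] centroid mm 0.054919908466836545
red end face z 0.065 [ 5  5  4  3  2  2  2  1  1  2  3  6 13 20 26 31 33 35 35 36 35 33 32 32
 32 29 25 19 14  8  3  1  0  1  2  2  2  1  1  1  1] centroid mm -0.047619047619030276
bar end -0.032 0.086 [73 70 68 65 63 
[... 654 characters left out ...]
 77]), (225, [33, 32, 62]), (226, [48, 47, 54]), (227, [52, 51, 54]), (228, [50, 49, 49]), (229, [45, 44, 43]), (230, [39, 36, 38]), (231, [42, 42, 45]), (232, [51, 51, 53]), (233, [59, 58, 59]), (234, [60, 60, 63]), (235, [70, 70, 70]), (236, [71, 70, 73]), (237, [66, 65, 68]), (238, [54, 53, 55]), (239, [55, 47, 44]), (240, [63, 44, 33]), (241, [67, 41, 22]), (242, [58, 35, 15]), (243, [55, 30, 12]), (244, [55, 29, 12]), (245, [58, 32, 11]), (246, [65, 39, 13]), (247, [65, 36, 13]), (248, [68, 40, 17]), (249, [67, 39, 12]), (250, [69, 42, 16]), (251, [72, 41, 14])]
0.083 end proj [267.81198195 230.16371783]
0.091 end proj [267.64582328 231.94178594]
0.1 end proj [267.46139909 233.91531378]
```

Call:
play_rows(translation=[[-0.0005,0,0.003],[0,0,0.002],[0,0,0.001],[0,0,0.001],[0,0,0.0]], delta_rot=[[0,0,0],[0,0,0],[0,0,0],[0,0,0],[0,0,0]], grip=[-1,-1,-1,-1,-1])

```text
clock: 13.25
tool_pos: [0.5286, -0.1278, 0.15]
eef_rot: [0.974, 0.228, -0.0, -0.0]
contact_force: [-0.7, -0.3, -2.9]
opening: 0.199
finger_force: 45.0
```

Call:
play_rows(translation=[[0,0,0.001],[0,0,0.001],[0,0,0.0]], delta_rot=[[0,0,0],[0,0,0],[0,0,0]], grip=[-1,-1,-1])

```text
clock: 13.62
tool_pos: [0.5282, -0.128, 0.148]
eef_rot: [0.974, 0.228, -0.0, -0.0]
contact_force: [-0.7, -0.7, -2.5]
opening: 0.201
finger_force: 45.0
```

Call:
play_rows(translation=[[0,0,0.001],[0,0,0.001],[0,0,0.0]], delta_rot=[[0,0,0],[0,0,0],[0,0,0]], grip=[-1,-1,-1])

```text
clock: 14.0
tool_pos: [0.5281, -0.128, 0.1458]
eef_rot: [0.974, 0.228, -0.001, -0.0]
contact_force: [-3.3, -1.0, -3.1]
opening: 0.201
finger_force: 45.0
```

Call:
play_rows(translation=[[0,0,0.001],[0,0,0.001],[0,0,0.0]], delta_rot=[[0,0,0],[0,0,0],[0,0,0]], grip=[-1,-1,-1])

```text
clock: 14.38
tool_pos: [0.5281, -0.128, 0.1439]
eef_rot: [0.974, 0.228, -0.0, -0.0]
contact_force: [-3.0, -1.9, -2.7]
opening: 0.203
finger_force: 45.0
```

Call:
play_rows(translation=[[-0.0005,0,0.001],[0,0,0.001],[0,0,0.0]], delta_rot=[[0,0,0],[0,0,0],[0,0,0]], grip=[-1,-1,-1])

```text
clock: 14.75
tool_pos: [0.528, -0.1281, 0.142]
eef_rot: [0.974, 0.228, -0.0, -0.0]
contact_force: [-3.8, -1.9, -2.5]
opening: 0.202
finger_force: 45.0
```

Call:
play_rows(translation=[[0,0,0.0008],[0,0,0.0],[0,0,0.0]], delta_rot=[[0,0,0],[0,0,0],[0,0,0]], grip=[-1,-1,-1])

```text
clock: 15.12
tool_pos: [0.528, -0.1281, 0.1412]
eef_rot: [0.974, 0.228, -0.0, -0.0]
contact_force: [-4.3, -2.1, -2.5]
opening: 0.202
finger_force: 45.0
```

Call:
play_rows(translation=[[0,0,0.0006],[0,0,0.0],[0,0,0.0]], delta_rot=[[0,0,0],[0,0,0],[0,0,0]], grip=[-1,-1,-1])

```text
clock: 15.5
tool_pos: [0.528, -0.1281, 0.141]
eef_rot: [0.974, 0.228, -0.0, -0.0]
contact_force: [-4.8, -3.7, 2.7]
opening: 0.199
finger_force: 45.0
```

Call:
play_rows(translation=[[-0.0005,0,0.0],[0,0,0.0],[0,0,0.0]], delta_rot=[[0,0,0],[0,0,0],[0,0,0]], grip=[-1,-1,-1])

```text
clock: 15.88
tool_pos: [0.5279, -0.1281, 0.141]
eef_rot: [0.974, 0.228, 0.0, -0.0]
contact_force: [-5.1, -0.8, 4.4]
opening: 0.2
finger_force: 45.0
```

Call:
play_rows(translation=[[0.001,0,0.0],[0,0,0.0],[0,0,0.0]], delta_rot=[[0,0,0],[0,0,0],[0,0,0]], grip=[-1,-1,-1])

```text
clock: 16.25
tool_pos: [0.5281, -0.1281, 0.1409]
eef_rot: [0.974, 0.228, -0.0, -0.0]
contact_force: [-5.5, -1.8, 5.9]
opening: 0.198
finger_force: 45.0
```

```bash
cat > st.py <<'E'
from h import *
np.set_printoptions(precision=4,suppress=True)
s=r.get_state(); R=Rotation.from_quat(s["eef_rot"]).as_matrix()
print(s["clock"],s["tool_pos"],"yaw",np.degrees(np.arctan2(R[1,0],R[0,0])),"tool F",R.T@s["contact_force"],"M",R.T@s["moment"],"q",s["q"])
E
python3 st.py
```

```text
16.25 [ 0.5281 -0.1281  0.1409] yaw 26.37617223336294 tool F [-5.7524 -0.7901 -5.9119] M [ 0.2465 -1.6017  0.0401] q [ 0.0183  0.8543  0.2299  1.9457 -0.4641  0.3935 -0.5064]
```

Both pins are fully seated (z 0.141, light upward reaction). Now I turn clockwise gently.

Call:
play_rows(translation=[[0,0,0.0],[0,0,0.0],[0,0,0],[0,0,0]], delta_rot=[[0,0,2],[0,0,2],[0,0,2],[0,0,0]], grip=[-1,-1,-1,-1])

```text
clock: 16.75
tool_pos: [0.5282, -0.1281, 0.141]
eef_rot: [0.984, 0.177, -0.0, 0.0]
contact_force: [-5.2, -1.8, 7.1]
opening: 0.204
finger_force: 45.0
```

```bash
python3 st.py
```

```text
16.75 [ 0.5282 -0.1281  0.141 ] yaw 20.392039621303383 tool F [-5.5153 -0.1022 -7.0621] M [ 0.0196 -1.6661 -0.1162] q [ 0.0047  0.8576  0.2535  1.9464 -0.507   0.4002 -0.5694]
```

Call:
play_rows(translation=[[0,0,-0.0003],[0,0,0.0],[0,0,0],[0,0,0],[0,0,0]], delta_rot=[[0,0,3],[0,0,3],[0,0,3],[0,0,3],[0,0,0]], grip=[-1,-1,-1,-1,-1])

```text
clock: 17.38
tool_pos: [0.5281, -0.1277, 0.141]
eef_rot: [0.997, 0.073, -0.001, -0.0]
contact_force: [-5.6, -1.5, 4.3]
opening: 0.199
finger_force: 45.0
```

```bash
python3 st.py
```

```text
17.375 [ 0.5281 -0.1277  0.141 ] yaw 8.40311185514426 tool F [-5.7727  0.662  -4.2766] M [-0.1959 -1.6074 -0.0616] q [-0.023   0.8651  0.3014  1.948  -0.5912  0.4171 -0.6975]
```

Call:
play_rows(translation=[[0,0,0],[0,0,0.0],[0,0,0],[0,0,0]], delta_rot=[[0,0,3],[0,0,3],[0,0,3],[0,0,2]], grip=[-1,-1,-1,-1])

```text
clock: 17.88
tool_pos: [0.5281, -0.1277, 0.141]
eef_rot: [1.0, -0.023, -0.001, -0.0]
contact_force: [-5.7, -1.8, 5.3]
opening: 0.199
finger_force: 45.0
```

```bash
python3 st.py
```

```text
17.875 [ 0.5281 -0.1277  0.141 ] yaw -2.611661816581611 tool F [-5.5716  2.0089 -5.2809] M [-0.4552 -1.6079 -0.1981] q [-0.0485  0.8732  0.3468  1.9493 -0.6657  0.4351 -0.8177]
```

Call:
play_rows(translation=[[0,0,0],[0,0,0.0],[0,0,0]], delta_rot=[[0,0,2],[0,0,2],[0,0,2]], grip=[-1,-1,-1])

```text
clock: 18.25
tool_pos: [0.5281, -0.1277, 0.141]
eef_rot: [0.997, -0.075, -0.001, -0.0]
contact_force: [-5.0, -0.8, 3.9]
opening: 0.198
finger_force: 45.0
```

```bash
python3 st.py
```

```text
18.25 [ 0.5281 -0.1277  0.141 ] yaw -8.594129169057677 tool F [-4.8399  1.5601 -3.9142] M [-0.6288 -1.5533 -0.21  ] q [-0.0626  0.8782  0.372   1.9501 -0.7049  0.4462 -0.8843]
```

Call:
play_rows(translation=[[0,0,0],[0,0,0.0],[0,0,0]], delta_rot=[[0,0,2],[0,0,2],[0,0,2]], grip=[-1,-1,-1])

```text
clock: 18.62
tool_pos: [0.5281, -0.1276, 0.141]
eef_rot: [0.992, -0.127, -0.001, 0.0]
contact_force: [-6.0, -0.8, 4.6]
opening: 0.201
finger_force: 45.2
```

```bash
python3 st.py
```

```text
18.625 [ 0.5281 -0.1276  0.141 ] yaw -14.544617492218029 tool F [-5.5919  2.2381 -4.6344] M [-0.7357 -1.5056 -0.5705] q [-0.0768  0.8836  0.3976  1.9508 -0.7429  0.4582 -0.9517]
```

Call:
play_rows(translation=[[0,0,0]], delta_rot=[[0,0,0]], grip=[-1])

```text
clock: 18.75
tool_pos: [0.5281, -0.1276, 0.141]
eef_rot: [0.992, -0.126, -0.001, 0.0]
contact_force: [-5.2, -0.5, 4.0]
opening: 0.201
finger_force: 45.1
```

```bash
python3 st.py
```

```text
18.75 [ 0.5281 -0.1276  0.141 ] yaw -14.46116939939134 tool F [-4.9589  1.7796 -4.0079] M [-0.7885 -1.5513 -0.4661] q [-0.0769  0.8836  0.3975  1.9508 -0.7423  0.4581 -0.9509]
```

The torque stays at 0.47 N·m with the turn stopped, against about 0.2 while turning, so the ring is on its firm stop. I'll unload it inside the hole play, then lift.

Call:
play_rows(translation=[[0,0,0],[0,0,0],[0,0,0],[0,0,-0.002],[0,0,-0.002]], delta_rot=[[0,0,-1.5],[0,0,-1.5],[0,0,0],[0,0,0],[0,0,0]], grip=[-1,-1,-1,-1,-1])

```text
clock: 19.38
tool_pos: [0.5282, -0.1272, 0.1443]
eef_rot: [0.995, -0.101, -0.001, -0.0]
contact_force: [-4.4, -0.3, -5.7]
opening: 0.202
finger_force: 45.0
```

```bash
python3 st.py
```

```text
19.375 [ 0.5282 -0.1272  0.1443] yaw -11.548040840372092 tool F [-4.2784  1.2021  5.728 ] M [-0.4636 -1.1802 -0.0503] q [-0.0737  0.8761  0.3909  1.9491 -0.7201  0.4607 -0.9216]
```

Call:
play_rows(translation=[[-0.0005,0,-0.002],[0,0,-0.002],[0,0,-0.003],[0,0,-0.005],[0,0,-0.02],[0,0,-0.04],[0,0,-0.03],[0,0,0]], delta_rot=[[0,0,0],[0,0,0],[0,0,0],[0,0,0],[0,0,0],[0,0,0],[0,0,0],[0,0,0]], grip=[-1,-1,-1,-1,-1,-1,-1,-1])

```text
clock: 20.38
tool_pos: [0.5298, -0.1283, 0.2493]
eef_rot: [0.995, -0.101, 0.003, 0.0]
contact_force: [-0.6, 0.0, -2.8]
opening: 0.197
finger_force: 45.0
```

```bash
python3 st.py
```

```text
20.375 [ 0.5298 -0.1283  0.2493] yaw -11.584756787933006 tool F [-0.5698  0.0867  2.787 ] M [ 0.0214 -0.1586 -0.059 ] q [-0.1721  0.7291  0.563   1.8908 -0.5951  0.6874 -1.0255]
```

Call:
play_rows(translation=[[0,0,0],[0,0,0],[0.0053,-0.039,0],[0.0053,-0.039,0],[0.0053,-0.039,0],[0.0053,-0.039,0],[0.0053,-0.039,0],[0.0053,-0.0388,0],[0,0,0],[0,0,0],[0,0,0]], delta_rot=[[0,0,-9.35],[0,0,-9.35],[0,0,0],[0,0,0],[0,0,0],[0,0,0],[0,0,0],[0,0,0],[0,0,0],[0,0,0],[0,0,0]], grip=[-1,-1,-1,-1,-1,-1,-1,-1,-1,-1,-1])

```text
clock: 21.75
tool_pos: [0.5308, 0.1067, 0.2468]
eef_rot: [0.998, 0.061, -0.0, 0.0]
contact_force: [0.5, 0.8, -2.7]
opening: 0.199
finger_force: 45.0
```

```bash
python3 - <<'E'
from h import *
for n in("scene","top"):
    np.save(n+"0.npy",np.mean([r.snapshot(n).astype(float) for _ in range(3)],0))
E
python3 st.py; cp f.py g.py; sed -i '/^# spanner/,$d' g.py; python3 g.py
```

```text
22.05 [0.5308 0.1078 0.2471] yaw 7.0527898916716145 tool F [-0.1018 -0.0172  2.3435] M [-0.0344 -0.1494  0.0154] q [-0.5913  0.722   0.5266  1.8971 -0.5619  0.6732 -1.1702]
('top',) [ 520.0766 -105.2176] hole angle deg mod60 50.5681224984223 57.89373779296875
('scene',) [ 528.0438 -127.553 ] hole angle deg mod60 50.16761825274748 96.24947357177734
('top', 'scene') [ 528.1993 -127.5745] hole angle deg mod60 50.23216726117877 165.91615295410156
```

The ring is at the stop: its holes went from 26.4° to -9.8°, about 0.63 rad clockwise. Next I put the spanner back.

Call:
play_rows(translation=[[0.0017,0.0004,0.03],[0,0,0.03],[0,0,0.03],[0,0,0.016],[0,0,0],[0,0,0]], delta_rot=[[0,0,0],[0,0,0],[0,0,0],[0,0,0],[0,0,0],[0,0,0]], grip=[-1,-1,-1,-1,-1,-1])

```text
clock: 22.8
tool_pos: [0.5332, 0.1079, 0.1419]
eef_rot: [0.998, 0.062, 0.001, -0.0]
contact_force: [-0.1, 0.1, -3.2]
opening: 0.2
finger_force: 45.0
```

```bash
python3 st.py
```

```text
22.8 [0.5332 0.1079 0.1419] yaw 7.0868043192412 tool F [-0.097  -0.0908  3.2395] M [-0.0176 -0.1798  0.0013] q [-0.4936  0.8743  0.3612  1.9495 -0.6885  0.4404 -1.0636]
```

Call:
play_rows(translation=[[-0.0006,0.0003,0.006],[0,0,0.006],[0,0,0.006],[0,0,0.005],[0,0,0]], delta_rot=[[0,0,0],[0,0,0],[0,0,0],[0,0,0],[0,0,0]], grip=[-1,-1,-1,-1,-1])

```text
clock: 23.42
tool_pos: [0.5318, 0.1076, 0.1175]
eef_rot: [0.998, 0.062, -0.0, -0.0]
contact_force: [0.1, -0.6, -2.9]
opening: 0.203
finger_force: 45.0
```

Call:
play_rows(translation=[[0,0,0.0015],[0,0,0.001],[0,0,0.001],[0,0,0]], delta_rot=[[0,0,0],[0,0,0],[0,0,0],[0,0,0]], grip=[-1,-1,-1,-1])

```text
clock: 23.92
tool_pos: [0.5321, 0.1077, 0.1151]
eef_rot: [0.998, 0.062, 0.0, -0.0]
contact_force: [-2.3, -0.2, 4.2]
opening: 0.203
finger_force: 45.0
```

Seated: z 0.1151 as at the start, with a light reaction. Now I open gently, then withdraw.

Call:
play_rows(translation=[[0,0,-0.0005],[0,0,0],[0,0,0],[0,0,0],[0,0,0],[0,0,0],[0,0,0],[0,0,0]], delta_rot=[[0,0,0],[0,0,0],[0,0,0],[0,0,0],[0,0,0],[0,0,0],[0,0,0],[0,0,0]], grip=[-0.5,-0.4,-0.2,0,0.2,0.4,0.4,0.4], squeeze=8)

```text
clock: 24.92
tool_pos: [0.532, 0.1077, 0.115]
eef_rot: [0.998, 0.062, 0.0, -0.0]
contact_force: [1.0, -0.6, -0.3]
opening: 0.699
finger_force: 0.0
```

Call:
play_rows(translation=[[0,0,-0.02],[0,0,-0.03],[0,0,-0.04],[0,0,-0.04],[0,0,-0.03],[0,0,0],[0.0,0.04,0],[-0.04,0.02,0],[-0.04,0,0],[-0.02,0,0],[0,0,0],[0,0,0]], delta_rot=[[0,0,0],[0,0,0],[0,0,0],[0,0,0],[0,0,0],[0,0,0],[0,0,0],[0,0,0],[0,0,0],[0,0,0],[0,0,0],[0,0,0]], grip=[0.4,0.4,0.4,0.4,0.4,0.4,0.4,0.4,0.4,0.4,0.4,0.4])

```text
clock: 26.42
tool_pos: [0.4412, 0.0361, 0.2747]
eef_rot: [0.998, 0.062, 0.0, 0.0]
contact_force: [0.4, 0.0, -0.2]
opening: 0.699
finger_force: 0.0
```

```bash
python3 st.py; python3 - <<'E'
from h import *
a=[]
for n,o in(("scene",(200,190)),("top",(219,212))):
    im=r.snapshot(n); print([(np.round(x["point"],3),x["confidence"]) for x in r.look_for(n,"spanner_grip")[:1]])
    a.append(cv2.resize(im[o[1]-30:o[1]+30,o[0]-30:o[0]+30],None,fx=6,fy=6,interpolation=cv2.INTER_CUBIC))
cv2.imwrite("pics/z.png",np.hstack(a))
E
```

```text
26.425 [0.4412 0.0361 0.2747] yaw 7.136148731085956 tool F [0.4416 0.0233 0.1626] M [-0.0052 -0.156   0.0139] q [-0.5247  0.5688  0.5358  2.1474 -0.5451  0.5586 -1.0324]
[(array([0.515, 0.102, 0.07 ]), 0.5)]
[(array([ 0.526, -0.124,  0.02 ]), 0.16)]
```

View pics/z.png

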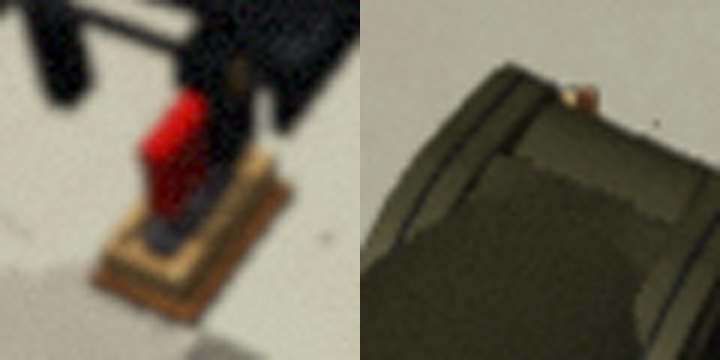

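The scene crop shows the spanner upright in its rest with the grip at about (175,155) and its bar lying level in the groove, as before. The gripper is clear of it, so I'm handing in.

```bash
python3 -c "
from plant import r
print(r.finish_job())"
```

```text
the job is handed in; nothing more can be done
None
```

The lock ring is turned clockwise to its firm stop (about 0.63 rad, holding 0.47 N·m), the spanner stands upright in its rest again, and the job is handed in at about 26.5 s; no verdict came back.

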